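Clamp the card terminal in its counter cradle

TASK

The card terminal is standing loose in its metal counter cradle. Hook the claw of the draw latch over the keeper bar, then swing the red lever over past centre and down flat so that it stays shut by itself and the terminal is clamped firmly. How far the claw is screwed out differs, so feel it into the slot gently, do not ram the hook on the keeper or force the lever past its stop, and leave the things standing round it where they are.

Things in the scene. Friction and masses are not known exactly. Their poses are not given: they have to be found in the camera images.
- cradle: Aluminium clamp cradle fixed to the counter, base plate 345 x 120 x 8 mm. Origin on the counter straight under the lever's pivot axis; x runs along the middle line from the lever towards the terminal, z up. The latch works in the plane y = 0. A steel ledge 14 mm wide, top at z 27 mm, runs from the pivot to x = 87 mm; the loose hook rests on it.
- pivot (a point): Middle of the lever's pivot axis (along cradle y), at cradle x 0, z 45 mm, between two steel cheeks (x -13 to 13, y +-17, top z 48 mm). The crank pin that carries the hook arm is on the lever, 28 mm from this axis: at lever opening a it is at cradle x = -28 cos(a - 0.14), z = 45 + 28 sin(a - 0.14) mm.
- fence (a point): Point between the tops of the two fence posts (cradle x 119 to 125, y +-31 to +-53, top z 58 mm) against which the terminal is clamped. The far jaw on the slide, behind the terminal, is 10 mm thick, 60 mm wide, top at cradle z 59 mm.
- lever (a joint): Opening angle of the lever with the red handle, rad: 0 = shut, flat, pointing to cradle -x; 1.57 = upright; up to 2.2, leaning to the terminal. Stays where it is left (0.025 N m of friction). With the hook on, dead centre is near 0.14; below it the latch pulls itself shut. Swinging takes under 10 N at the end. At 0 it meets the rubber stop.
- lever_tip (a point): Point on the handle, 70 mm from the pivot axis, in the middle of the face that is on top when shut (3.5 mm above the handle's middle line). Handle: red, 22 mm wide (y), 7 mm thick, from 32 to 81 mm from the pivot axis.
- bumper (a joint): How far the black rubber stop under the shut handle is pressed down, m; 0 = not pressed. It stands at cradle x -52 mm, top at z 41 mm, 18 x 24 mm, and gives 1 mm per 5 N, up to 8 mm.
- hook: Steel hook arm. Origin on the crank pin; x along the arm to the claw, z up when the arm is level. Swings freely about the pin, falls by its weight. Claw: flat tongue across the far end, 14 mm wide, 4 mm thick, down to hook z -4 mm; its near (pulling) face is at hook x = 110 mm, plus or minus up to 6 mm: it is screwed in or out on a stem, by an amount not measured, and stays so.
- hook_bar (a point): End of the underside of the arm's flat bar (10 mm wide, 6 mm thick), at hook x 90, z 6 mm. From here the claw's stem goes on; once hooked, this underside rests on the keeper bar.
- hook_tab (a point): Middle of the red grip tab on the hook arm, at hook x 74, z 28 mm. Tab 12 x 12 mm, 28 mm tall (hook z 10 to 38 mm). Pinch it across cradle y, so that it can turn a little in the grip.
- slide (a joint): How far the slide (plate with keeper and far jaw) has been drawn towards the lever, m: starts at 0 to 0.002, can go to 0.028. Friction 1.5 N; the slide has no spring of its own. Shut, it ends at about 0.013 to 0.027.
- keeper: Blue keeper on the slide. Origin in its flat keeper bar (along y, between two ears, tops at z 48 mm; bar: keeper x -3.5 to 2.5, z +-2.5 mm; its middle at cradle z 45 mm); x, z as the cradle's. The claw must drop behind the bar (keeper +x side) and pull on it. A claw set down too near lands on the bar (z 2.5 mm); one too far, on the wall behind the slot (z 8 mm).
- slot (a point): Middle of the slot behind the keeper bar, at keeper x 6.5, z 2.5 mm. Slot 8 mm wide in x (keeper x 2.5 to 10.5), 24 mm in y, over 15 mm deep; then the blue wall, 8 mm thick.
- pad: Black rubber pressure pad on the far jaw, 44 x 26 mm, sprung: starts to give at 8 N, then 1.2 N per mm, 14 mm of give. Origin at the middle of the face that presses on the terminal.
- card_terminal: Black card payment terminal, 190 x 82 x 64 mm, 0.38 kg, lying loose across the cradle on rubber rails, between the fence posts and the pad, with about 12 mm of play in all. Origin at the middle of its underside; x along its length.
- calculator: Dark calculator, 118 x 69 x 13 mm, lying beside the cradle; leave alone. Origin under its centre.
- glue_stick: White glue stick with a green cap, 26 mm diameter, 91 mm tall, standing; leave alone. Origin under its centre.
- glass_1: Small clear glass, pale at the bottom, 62 mm diameter, 83 mm tall, standing; leave alone. Origin under its centre.
- lighter_1: Red pocket lighter, 79 x 24 x 12 mm, lying; leave alone. Origin under its centre.

How it is judged:
On the way:
1. the claw is over the keeper bar and draws the slide towards the lever by 5 mm or more (contact force between hook and keeper above 0.5 N and value of joint slide above 0.005 m and contact force between keeper and the fingers below 0.1 N), for 0.1 s.
At the end, for the whole second after the job is handed in: the lever lies flat (opening under 0.06 rad) and at rest, the hook pulls on the keeper with over 6 N, the pad presses on the terminal with over 6 N, and the terminal stands level (under 0.06 rad) and still (value of joint lever below 0.06 rad and contact force between hook and keeper above 6 N and contact force between pad and card_terminal above 6 N and angle between card_terminal's own z axis and vertical below 0.06 rad and velocity of joint lever below 0.05 rad/s and linear speed of card_terminal below 0.01 m/s); the robot touches nothing.
It fails at once if the hook is pressed on the keeper with more than 12 N while the lever is still up (opening over 1.25 rad), or with more than 40 N at any time (contact force between hook and keeper above 40 N or (contact force between hook and keeper above 12 N and value of joint lever above 1.25 rad)).
It fails at once if the shut lever is forced down into its rubber stop by more than 5 mm (about 25 N) (value of joint bumper above 0.005 m).
It fails at once if the card terminal is pushed out of its place by more than 20 mm (distance of card_terminal from where it was at the start of the episode above 0.02 m).
It fails at once if the calculator, glue stick, glass or lighter is shifted by more than 20 mm (distance of any of calculator, glue_stick, glass_1, lighter_1 from where it was at the start of the episode above 0.02 m).
It also fails if it takes over 64 s, if anything falls off the work surface, if the arm or the gripper's body presses on something with over 40 N, if the wrist force passes 120 N, or if a joint passes its speed limit or range.

ROBOT

A 6-joint arm with a two-finger parallel gripper is mounted at the origin on a cart in front of the work surface, level with it; the furniture and walls round the work are solid. World frame = base frame: x ahead of the robot, y to its left, z up, the work surface at z = 0. Lengths are in m, angles in rad, forces in N, time in s.
With the tool pointing down it reaches from about 0.35 to 0.775 m from the base axis. Payload 5.5 kg.
Tool frame: the origin (TCP) lies at the very end of the fingers, on their centre line; the grasp point (between the pads) lies env.pinch_z behind it (env.pinch_z is the distance from the TCP to the grasp point, in m); z points along the fingers, y is the line along which they close (so a half turn about z gives the same grasp; the last joint's range is limited). The gripper opens to 85 mm and grips with 20 to 120 N. Pads are 22 mm wide; open, the fingers measure 114 mm over their backs; the gripper's body (76 mm by 85 mm) begins 54 mm behind the grasp point. The pads swing forward as they close: fully open they stand 13 mm farther back than shut.
Start: joints at [-1.269, 0.313, 0.046, 1.304, 0, 1.431], TCP at [0.246, -0.52, 0.231] pointing down, gripper open.
Joint ranges: [-2.76, 2.76], [-0.86, 1.69], [-1.03, 1.26], [-2.2, 2.34], [-1.47, 1.5], [-3.14, 3.14]. Speed limits (rad/s): [2.57, 2.57, 3.14, 3.14, 3.14, 3.14].

INTERFACE

Orientations are given as a unit quaternion [w, x, y, z].
In Python, from workcell import env, eyes gives the robot as it stands.
- The arm moves only by the shell command python3 -m jog 'ROWS' [FORCE]. ROWS is JSON, one flat list of numbers, 7 for each row, row after row: the shift along the world's x, y, z as a fraction of full scale, then the turn, a rotation vector about the world's x, y, z as a fraction of full scale, then the opening, from -1 (shut) to 1 (fully open), so that 0 is half open. A call has 1 to 12 rows; each row is the pose to reach, as a shift and turn from the pose commanded when the call began, turning the shorter way round; what a row does not reach only later rows make up. Full scale, the value 1, is 20 cm for a shift and pi rad for a turn. A row lasts 1/12 s, in which the tool goes at most 41.7 mm and 7.16 degrees, less where a joint would pass 70% of its speed; a pose out of reach is approached as far as the arm can. A call with a number of a shift or a turn outside -1 to 1 is refused whole. A call with a gripper value outside its range is refused whole. The fingers move at their own pace and stop on an object; FORCE is the grip in N (left out, the last holds). Time passes only in rows, so rows that repeat a pose let the fingers close. It gives the time, the measured TCP pose, the force, the opening and the grip force at its end, in the units of the state.
- env.get_state(): the state, without advancing time (a new reading comes with each control period).
- eyes.read_camera(name): name is "scene" or "top"; returns (picture, depth): 480x640x3 uint8, red, green, blue; 480x640 float32, m along the optical axis (not along the pixel's ray), 0 where there is no reading.
- eyes.calibration(name): a dict with "fx", "fy", "cx", "cy" (pixels), "k1" (the pictures are not rectified: a ray, as slopes to the right and down, at radius r is drawn at 1 + k1 r^2 times it, then the intrinsics apply), "R" (3x3) and "t" (3): a world point X has camera coordinates R X + t. Camera axes: x right, y down, z forward; pixel columns grow to the right and rows downward; lengths in m; the calibration is good to about 2 mm. A picture is of the moment at which its call begins. calibration takes no time and is no camera call.
- env.hand_in(): hands the job in; it is judged then, once.
The state is a dict: "clock": time; "joint_pos": joint angles; "qvel": joint speeds; "tau": joint torques, N m; "tcp_pos": TCP position; "orientation": TCP orientation; "wrist_force": force on the tool from outside, world axes, zero at the start; "ft_torque": the same for the moment, N m; "finger_gap": finger opening in m; "grip_force": force on a finger pad.
Only numpy, scipy, OpenCV 4.12 (cv2) and the standard library are available. Lean on these libraries where they do the work, as an engineer would, in place of code of your own. Each camera call takes 0.05 s, during which the arm holds its last target. There are 200 camera calls.

## Working session

There is one attempt and no reset: what is moved stays moved. The work goes in short steps, Python scripts to look and compute and a shell command to move; the robot and the scene stay as the last step left them, time stands still between calls to the robot, and variables do not carry over. Pictures are saved under pics/ and viewed, at most 13 in all, crops included, and the job is handed in when it is done.

```bash
ls; mkdir -p pics
cat > h.py <<'E'
import numpy as np,cv2,sys
from workcell import env,eyes
def grab(n):
    im,d=eyes.read_camera(n); np.savez(''+n+'.npz',im=im,d=d); return im,d
def pts(n,d):
    c=eyes.calibration(n); R=np.array(c['R']);t=np.array(c['t'])
    v,u=np.mgrid[0:480,0:640]; x=(u-c['cx'])/c['fx'];y=(v-c['cy'])/c['fy']
    xu,yu=x.copy(),y.copy()
    for _ in range(8):
        f=1+c['k1']*(xu**2+yu**2); xu,yu=x/f,y/f
    P=np.stack([xu*d,yu*d,d],-1)
    return (P-t)@R
def proj(n,X):
    c=eyes.calibration(n); p=np.array(c['R'])@np.array(X)+np.array(c['t']); x,y=p[0]/p[2],p[1]/p[2]
    f=1+c['k1']*(x*x+y*y); return c['fx']*x*f+c['cx'],c['fy']*y*f+c['cy']
def save(im,name): cv2.imwrite('pics/'+name,cv2.cvtColor(im,cv2.COLOR_RGB2BGR))
E
python3 - <<'E'
from h import *
for n in('scene','top'):
    im,d=grab(n); save(im,n+'0.png'); c=eyes.calibration(n); print(n,-np.array(c['R']).T@np.array(c['t']),c['fx'],c['k1'],np.round(c['R'],2).tolist())
s=env.get_state(); print(s,env.pinch_z)
E
```

```text
pics
scene [ 0.24935608 -0.97233864  0.4592134 ] 474.7315611698859 -0.12807502778229882 [[0.9, -0.43, -0.02], [-0.21, -0.4, -0.89], [0.37, 0.81, -0.45]]
top [ 0.45191117 -0.30446744  0.90216219] 459.4296037927925 -0.004093498934179896 [[0.01, -1.0, -0.01], [-0.99, -0.01, -0.16], [0.16, 0.01, -0.99]]
{'clock': 0.1, 'joint_pos': array([-1.26856795e+00,  3.13931634e-01,  4.51031834e-02,  1.30361422e+00,
        1.71380728e-05,  1.43118910e+00]), 'qvel': array([-0.00043856, -0.0009076 ,  0.00286822,  0.00204352,  0.00040658,
       -0.00252331]), 'tau': array([ 3.39173952e-03, -4.81725526e+01,  2.99243635e+01,  1.27434562e-02,
       -8.22960124e-05,  1.89865595e-06]), 'tcp_pos': array([ 0.24572509, -0.51934645,  0.23049878]), 'orientation': array([-8.21148501e-04,  9.75696417e-01,  2.19125134e-01, -5.83181520e-05]), 'wrist_force': array([0.3344306 , 0.56497381, 0.53466391]), 'ft_torque': array([-0.04237755, -0.03997262,  0.00376868]), 'grip_force': 0.0, 'finger_gap': 0.08534366606607117} 0.0187
```

View pics/scene0.png

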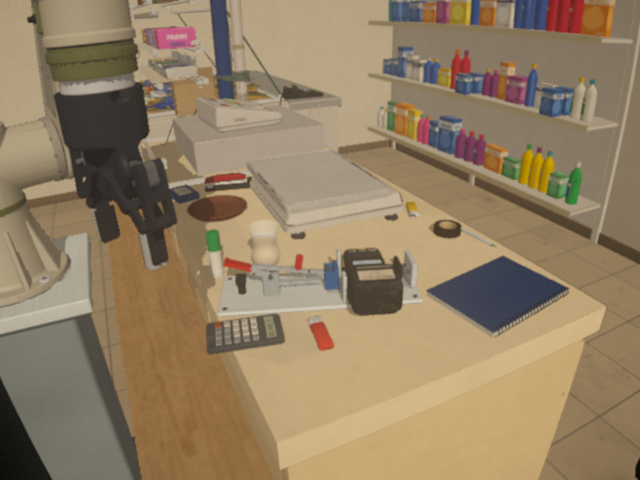

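View pics/top0.png

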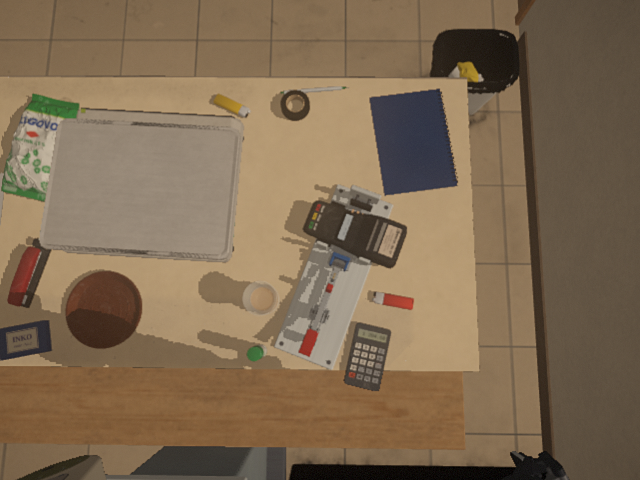

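The scene shows the cradle at (220-420, 245-310) with the lever red at (237,265), tab at (299,262) and blue keeper at (332,275). In the top view the lever is at (308,342), tab at (329,288) and keeper at (340,260), with the glass at (260,297) and glue stick at (255,353). Next I'll measure these.

Run:
```python
from h import *
ims=[]
for n,box in(('scene',(200,235,430,355)),('top',(230,170,420,395))):
    z=np.load(n+'.npz'); im,d=z['im'],z['d']; P=pts(n,d)
    hsv=cv2.cvtColor(im,cv2.COLOR_RGB2HSV); H,S,V=cv2.split(hsv)
    for nm,m in(('red',((H<8)|(H>172))&(S>150)&(V>70)),('blue',(H>100)&(H<125)&(S>90)&(V>50)),('green',(H>50)&(H<85)&(S>120))):
        k,l,st,ce=cv2.connectedComponentsWithStats(m.astype(np.uint8))
        for i in range(1,k):
            x,y,w,h,a=st[i]
            if a<8 or not(box[0]<ce[i][0]<box[2] and box[1]<ce[i][1]<box[3]): continue
            q=P[(l==i)&(d>0)]
            print(n,nm,st[i],ce[i].round(1),np.median(q,0).round(4),q.min(0).round(3),q.max(0).round(3))
    # plate: bright/grey points z 5..11mm
    x0,y0,x1,y1=box
    m=np.zeros(d.shape,bool); m[y0:y1,x0:x1]=1; m&=(d>0)&(S<60)&(P[...,2]>0.004)&(P[...,2]<0.013)
    k,l,st,ce=cv2.connectedComponentsWithStats(m.astype(np.uint8)); q=P[m]
    print(n,'plate',m.sum(),np.median(q,0), [ (np.array(cv2.minAreaRect((q[:,:2]*1000).astype(np.float32))[i])).round(1) for i in range(3)])
    # counter height check
    print('counter', np.median(P[300:310,385:420,2]) if n=='top' else np.median(P[330:350,360:400,2]))
    ims.append(cv2.resize(im[y0:y1,x0:x1],None,fx=2.6 if n=='top' else 1,fy=2.6 if n=='top' else 1,interpolation=cv2.INTER_CUBIC) if n=='top' else cv2.resize(im[y0:y1,x0:x1],None,fx=3.4,fy=3.4,interpolation=cv2.INTER_CUBIC))
save(ims[0],'c_scene.png');save(ims[1],'c_top.png')
```

```text
scene red [295 255   7  15  79] [298.4 261.8] [ 0.5005 -0.3174  0.0649] [ 0.496 -0.322  0.052] [ 0.506 -0.312  0.077]
scene red [224 258  27  14 200] [237.  264.6] [ 0.4033 -0.2819  0.0667] [ 0.382 -0.295  0.   ] [ 0.442 -0.198  0.076]
scene red [216 323   5   4  13] [218.2 324.6] [ 0.3452 -0.3588  0.0128] [ 0.341 -0.363  0.012] [ 0.348 -0.353  0.014]
scene red [311 323  23  27 372] [321.6 336. ] [ 0.4789 -0.4538  0.0112] [ 0.465 -0.478  0.003] [ 0.493 -0.418  0.014]
scene blue [329 264   3   5  10] [330.1 265.4] [ 0.5583 -0.3201  0.0438] [ 0.556 -0.321  0.039] [ 0.56  -0.319  0.048]
scene blue [326 268  12  21 189] [331.7 279.1] [ 0.548  -0.3472  0.0333] [ 0.538 -0.352  0.015] [ 0.557 -0.341  0.054]
scene green [206 231  13  20 187] [212.2 240.2] [ 0.3835 -0.1931  0.0782] [ 0.375 -0.198  0.058] [ 0.394 -0.177  0.091]
scene plate 4892 [ 0.43785946 -0.33957259  0.00876494] [array([ 525.2, -348.4]), array([233.1, 374.2]), np.float64(73.9)]
counter -0.0002927270802213823
top red [316 204   5   7  19] [317.8 206.7] [ 0.658  -0.2927  0.0421] [ 0.652 -0.297  0.039] [ 0.665 -0.289  0.044]
t
[... 263 characters left out ...]
08.3 342.1] [ 0.4058 -0.2785  0.0681] [ 0.384 -0.294  0.041] [ 0.428 -0.263  0.077]
top red [349 372   6   5  23] [351.4 374.3] [ 0.3449 -0.3577  0.014 ] [ 0.341 -0.364  0.01 ] [ 0.348 -0.354  0.017]
top blue [330 253  20  11  58] [339.3 257. ] [ 0.5603 -0.3331  0.0539] [ 0.549 -0.352  0.048] [ 0.568 -0.316  0.057]
top blue [345 262   3   7   8] [345.9 265.1] [ 0.5454 -0.3462  0.0486] [ 0.541 -0.348  0.046] [ 0.552 -0.344  0.051]
top green [252 356   8   5  11] [255.9 358.4] [ 0.3775 -0.1898  0.0914] [ 0.376 -0.195  0.089] [ 0.383 -0.183  0.093]
top plate 7106 [ 0.48014231 -0.32173766  0.00932452] [array([ 553.1, -347.2]), array([227.9, 436.2]), np.float64(76.8)]
counter 0.010704813721698642
```

View pics/c_scene.png

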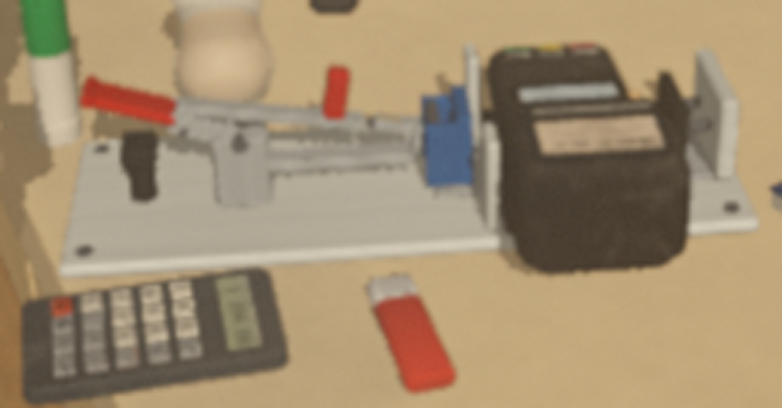

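View pics/c_top.png

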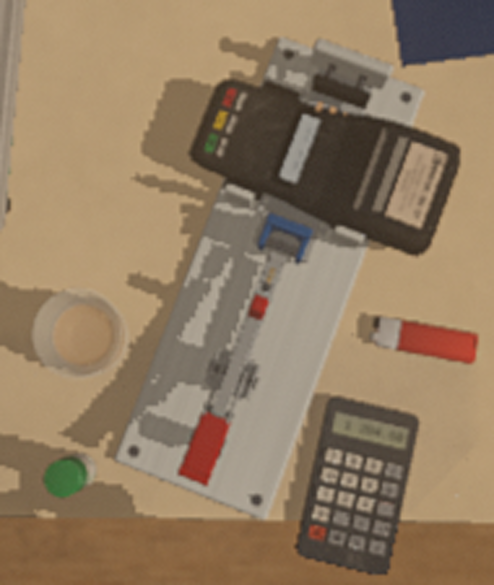

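The lever is only part open (~0.4 rad), and the hook rests on the ledge short of the keeper. I'll work out the cradle frame from the plate corners, the cheeks, the tab and the keeper.

```bash
cat >> h.py <<'E'
def cast(n,u,v,z):
    c=eyes.calibration(n); R=np.array(c['R']);t=np.array(c['t'])
    x,y=(u-c['cx'])/c['fx'],(v-c['cy'])/c['fy'];a,b=x,y
    for _ in range(8):
        f=1+c['k1']*(a*a+b*b);a,b=x/f,y/f
    o=-R.T@t; r=R.T@np.array([a,b,1.]); return o+r*(z-o[2])/r[2]
E
python3 - <<'E'
from h import *
T=lambda x,y,z:cast('top',230+x/2.6,170+y/2.6,z)
c=[T(*p,.008) for p in((118,458),(265,517),(425,92),(285,40))]
for a,b in((0,1),(1,2),(2,3),(3,0)):
    e=c[b]-c[a]; print(np.linalg.norm(e[:2]).round(4),np.degrees(np.arctan2(e[1],e[0])).round(2))
print(np.round(c,4).tolist(),np.mean(c,0))
th=np.mean([np.arctan2(*(c[2]-c[1])[1::-1]),np.arctan2(*(c[3]-c[0])[1::-1])]); print('th',th,np.degrees(th))
ex=np.array([np.cos(th),np.sin(th)]);ey=np.array([-ex[1],ex[0]]); C=np.mean(c,0)[:2]
z=np.load('top.npz');d=z['d'];P=pts('top',d);L=np.stack([(P[...,:2]-C)@ex,(P[...,:2]-C)@ey,P[...,2]],-1)*1000
# height profile in strips along x (cradle-centre coords)
for nm,lo,hi in(('mid',-5,5),('cheek+',8,17),('cheek-',-17,-8),('post+',33,51),('post-',-51,-33)):
    print(nm,[(int(x),int(np.median(q)),int(q.max())) for x in range(-172,172,4) for q in[L[...,2][(d>0)&(L[...,0]>=x)&(L[...,0]<x+4)&(L[...,1]>lo)&(L[...,1]<hi)]] if len(q) and q.max()>15])
z=np.load('scene.npz');d=z['d'];P=pts('scene',d);L=np.stack([(P[...,:2]-C)@ex,(P[...,:2]-C)@ey,P[...,2]],-1)*1000
print('scene mid',[(int(x),int(np.median(q)),int(q.max())) for x in range(-172,40,4) for q in[L[...,2][(d>0)&(L[...,0]>=x)&(L[...,0]<x+4)&(abs(L[...,1])<18)&(L[...,2]>15)]] if len(q)])
E
```

```text
0.1153 -110.63
0.3397 -20.8
0.1148 69.44
0.3396 159.12
[[0.394, -0.2142, 0.008], [0.3534, -0.3221, 0.008], [0.671, -0.4427, 0.008], [0.7114, -0.3352, 0.008]] [ 0.53246454 -0.3285505   0.008     ]
th -0.36373667404462284 -20.840576276882604
mid [(-160, 73, 75), (-156, 74, 76), (-152, 73, 75), (-148, 71, 72), (-144, 70, 72), (-140, 68, 72), (-136, 66, 69), (-132, 65, 69), (-128, 64, 66), (-124, 63, 67), (-120, 61, 64), (-116, 61, 64), (-112, 62, 65), (-108, 63, 65), (-104, 61, 64), (-100, 60, 66), (-96, 58, 63), (-92, 58, 62), (-88, 57, 60), (-84, 58, 59), (-80, 58, 59), (-76, 57, 59), (-72, 55, 58), (-68, 55, 58), (-64, 54, 57), (-60, 54, 56), (-56, 54, 57), (-52, 52, 55), (-48, 52, 55), (-44, 51, 54), (-40, 63, 74), (-36, 74, 78), (-32, 75, 78), (-28, 73, 79), (-24, 47, 50), (-20, 45, 48), (-16, 45, 48), (-12, 44, 49), (-8, 44, 47), (-4, 43, 47), (0, 42, 45), (4, 44, 45), (8, 42, 45), (12, 45, 49), (16, 48, 49), (20, 14, 16), (24, 37, 53), (28, 54, 56), (32, 54, 54), (36, 15, 15), (40, 13, 15), (44, 14, 34), (48, 38, 47), (52, 47, 49), (56, 49, 52), (60, 49, 52), (64, 49, 51), (68, 4
[... 3095 characters left out ...]
148, 70, 72), (-144, 42, 71), (-140, 41, 69), (-136, 41, 68), (-132, 41, 66), (-128, 58, 65), (-124, 62, 63), (-120, 60, 62), (-116, 59, 63), (-112, 58, 63), (-108, 57, 63), (-104, 56, 63), (-100, 50, 62), (-96, 45, 62), (-92, 42, 60), (-88, 46, 60), (-84, 41, 59), (-80, 39, 59), (-76, 36, 58), (-72, 34, 57), (-68, 27, 56), (-64, 39, 56), (-60, 28, 55), (-56, 39, 54), (-52, 27, 53), (-48, 29, 53), (-44, 48, 54), (-40, 53, 73), (-36, 59, 76), (-32, 53, 76), (-28, 46, 75), (-24, 29, 49), (-20, 28, 48), (-16, 28, 47), (-12, 28, 47), (-8, 34, 46), (-4, 28, 45), (0, 30, 45), (4, 40, 44), (8, 35, 49), (12, 41, 49), (16, 36, 49), (20, 36, 49), (24, 41, 54), (28, 40, 54), (32, 42, 54), (36, 15, 15)]
```

```bash
python3 -m jog '[0.45,0.4,0,0,0,0.42,0, 0.9,0.75,0,0,0,0.42,0, 0.9,0.75,0,0,0,0.42,0, 0.9,0.75,0,0,0,0.42,0, 0.9,0.75,0,0,0,0.42,0, 0.9,0.75,0,0,0,0.42,0, 0.9,0.75,0,0,0,0.42,0, 0.9,0.75,0,0,0,0.42,0, 0.9,0.75,0,0,0,0.42,0, 0.9,0.75,0,0,0,0.42,0, 0.9,0.75,0,0,0,0.42,0, 0.9,0.75,0,0,0,0.42,0]' 25
```

```text
clock: 1.1
tcp_pos: [0.4257, -0.3695, 0.2308]
orientation: [-0.0, 0.636, 0.772, 0.0]
wrist_force: [0.6, 0.1, 0.0]
finger_gap: 0.0424
grip_force: 0.0
```

```bash
python3 -m jog '[0.388,0.2725,0,0,0,0.3244,0, 0.388,0.2725,0,0,0,0.3244,0, 0.388,0.2725,-0.25,0,0,0.3244,0, 0.388,0.2725,-0.5,0,0,0.3244,0, 0.388,0.2725,-0.55,0,0,0.3244,0, 0.388,0.2725,-0.55,0,0,0.3244,0, 0.388,0.2725,-0.55,0,0,0.3244,0, 0.388,0.2725,-0.55,0,0,0.3244,0, 0.388,0.2725,-0.55,0,0,0.3244,0, 0.388,0.2725,-0.55,0,0,0.3244,0, 0.388,0.2725,-0.55,0,0,0.3244,0]'
python3 - <<'E'
from h import *
im,d=grab('scene'); s=env.get_state(); print(s['tcp_pos'],s['orientation'],proj('scene',s['tcp_pos']))
save(cv2.resize(im[150:330,180:440],None,fx=3,fy=3,interpolation=cv2.INTER_CUBIC),'above.png')
E
```

```text
clock: 2.02
tcp_pos: [0.5034, -0.3154, 0.1213]
orientation: [-0.0, 0.182, 0.983, 0.0]
wrist_force: [-0.3, -0.5, -0.4]
finger_gap: 0.0429
grip_force: 0.0
[ 0.50344025 -0.3154236   0.12140217] [6.25275965e-05 1.81244349e-01 9.83438092e-01 1.94356176e-05] (np.float64(297.9619732382184), np.float64(230.92557121071079))
```

View pics/above.png

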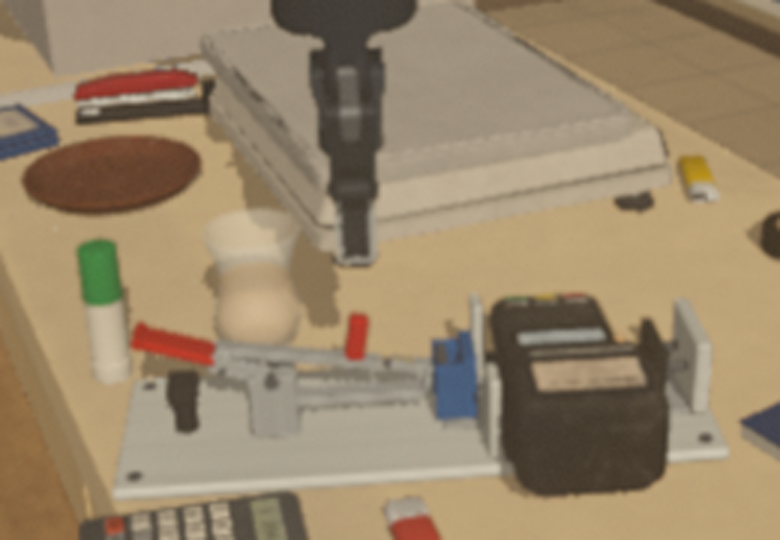

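The fingers stand right over the tab: finger ends at (355,260), tab at (357,335). I'll lower and pinch it.

```bash
python3 -m jog '[0,0,-0.15,0,0,0,0, 0,0,-0.3,0,0,0,0, 0,0,-0.36,0,0,0,0, 0,0,-0.36,0,0,0,-0.4, 0,0,-0.36,0,0,0,-1, 0,0,-0.36,0,0,0,-1, 0,0,-0.36,0,0,0,-1, 0,0,-0.36,0,0,0,-1]' 20
```

```text
clock: 2.73
tcp_pos: [0.5041, -0.3139, 0.0505]
orientation: [0.001, 0.179, 0.984, 0.001]
wrist_force: [0.8, 5.7, -1.2]
finger_gap: 0.0115
grip_force: 26.0
```

```bash
python3 -m jog '[-0.009,0.01,0.035,0,0,0,-1, -0.019,0.014,0.069,0,0,0,-1, -0.013,0.012,0.086,0,0,0,-1, -0.008,0.01,0.102,0,0,0,-1, 0.003,0.006,0.12,0,0,0,-1, 0.014,0.001,0.137,0,0,0,-1, 0.03,-0.005,0.15,0,0,0,-1, 0.045,-0.01,0.162,0,0,0,-1, 0.064,-0.017,0.17,0,0,0,-1, 0.082,-0.024,0.177,0,0,0,-1, 0.108,-0.034,0.18,0,0,0,-1, 0.108,-0.034,0.18,0,0,0,-1]'
python3 - <<'E'
from h import *
im,d=grab('scene'); grab('top')
save(cv2.resize(im[200:320,210:410],None,fx=4,fy=4,interpolation=cv2.INTER_CUBIC),'lift.png')
E
```

```text
clock: 3.73
tcp_pos: [0.5259, -0.3221, 0.0855]
orientation: [0.0, 0.18, 0.984, 0.0]
wrist_force: [2.0, 5.2, -1.1]
finger_gap: 0.0111
grip_force: 25.7
```

View pics/lift.png

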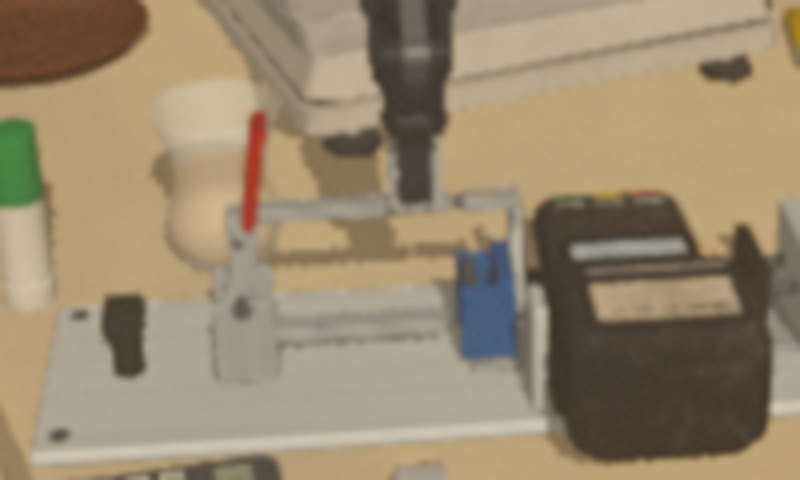

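```bash
cat >> h.py <<'E'
TH=np.radians(-20.7);EX=np.array([np.cos(TH),np.sin(TH),0]);EY=np.array([-EX[1],EX[0],0]);O=np.array([.4565,-.2975,0])
def vcast(n,u,v,yc):
    a=cast(n,u,v,0.);b=cast(n,u,v,.2); s=((a-O)@EY-yc)/((a-b)@EY); p=a+s*(b-a)-O
    return (np.array([p@EX,p@EY,p[2]])*1000).round(1)
E
python3 - <<'E'
from h import *
S=lambda x,y,yc:vcast('scene',210+x/4-.4,200+y/4-.4,yc)
for nm,x,y,yc in(('claw near-side far top',519,188,-.007),('claw bottom far?',518,245,-.007),('bar end',455,203,-.005),('tab?',415,205,-.011),('pivot',240,307,-.017),('lever top',258,115,-.011),('lever red bottom',249,230,-.011),('pin',238,243,-.006),('ear -x top edge',460,255,-.017),('wall far bottom',515,355,-.017),('ear bottom left',461,357,-.017),('fence post L',530,300,-.053),('cheek top L',218,273,-.017),('cheek top R',270,270,-.017)): print(nm,S(x,y,yc))
z=np.load('scene.npz');d=z['d'];P=pts('scene',d)-O;L=np.stack([P@EX,P@EY,P[...,2]],-1)*1000
m=(d>0)&(abs(L[...,1])<14)&(L[...,2]>58)&(L[...,0]>78)&(L[...,0]<130)
q=L[m]; print(len(q)); print(np.round(q[np.argsort(q[:,0])][::max(1,len(q)//45)],0).astype(int).tolist())
print([ (v,u) for v,u in zip(*np.where(m))][::4])
z=np.load('top.npz');d=z['d'];P=pts('top',d)-O;L=np.stack([P@EX,P@EY,P[...,2]],-1)*1000
m=(d>0)&(abs(L[...,1])<10)&(L[...,2]>42)&(L[...,0]>75)&(L[...,0]<122)
q=L[m]; print('top',len(q)); print(np.round(q[np.argsort(q[:,0])][::max(1,len(q)//50)],0).astype(int).tolist())
s=env.get_state(); p=s['tcp_pos']-O; print('tcp',p@EX,p@EY,p[2])
E
```

```text
claw near-side far top [117.6  -7.   91.5]
claw bottom far? [117.   -7.   64.3]
bar end [90.9 -5.  85.1]
tab? [ 73.8 -11.   88.5]
pivot [ -1.5 -17.   48. ]
lever top [ 12.1 -11.  133.5]
lever red bottom [  4.7 -11.   81.2]
pin [-0.7 -6.  72.6]
ear -x top edge [ 91.6 -17.   66.8]
wall far bottom [114.2 -17.   15.7]
ear bottom left [ 90.9 -17.   16.5]
fence post L [116.9 -53.   64.7]
cheek top L [ -9.3 -17.   65.1]
cheek top R [ 12.3 -17.   65. ]
600
[[78, -13, 89], [83, -10, 85], [84, -12, 108], [85, -4, 80], [86, -12, 119], [89, 8, 188], [92, 8, 186], [94, 8, 189], [97, -3, 82], [101, 4, 84], [104, -3, 82], [106, -2, 83], [107, -3, 82], [108, -13, 283], [109, -8, 306], [110, -9, 275], [110, -12, 225], [110, -11, 231], [110, -9, 242], [111, -10, 258], [112, -4, 80], [113, -12, 432], [113, -11, 444], [114, -2, 79], [115, -5, 428], [115, -6, 450], [115, -4, 448], [116, -12, 353], [117, 0, 429], [117, -1, 450], [117, 1, 456], [118, -11, 360], [119, -8, 412], [119, 6, 431], [119, -13, 382], [119, 7, 446], [120, -11, 388], [120, -10, 393], [120, 0, 354], [121, 0, 415], [121, 11, 449], [122
[... 4939 characters left out ...]
571], [81, 4, 571], [82, 5, 572], [82, 10, 571], [83, -4, 569], [84, -3, 568], [84, 5, 570], [85, -2, 569], [86, -8, 567], [86, 2, 569], [87, 7, 569], [88, -4, 569], [89, 1, 568], [89, 2, 568], [90, -6, 568], [91, 4, 569], [92, -7, 567], [92, -5, 566], [93, -8, 565], [94, 5, 569], [94, 6, 568], [95, 7, 569], [96, -1, 565], [97, 5, 566], [98, -4, 563], [99, 2, 564], [99, -6, 562], [100, 9, 565], [101, -8, 561], [102, -10, 560], [103, 2, 562], [104, 3, 561], [105, -5, 560], [106, -1, 560], [107, -1, 559], [108, -6, 556], [109, -3, 555], [110, -10, 552], [111, -6, 551], [112, 8, 556], [114, 0, 550], [115, -1, 546], [118, 8, 547]]
tcp 0.07356572374327085 0.0015509725683750632 0.08561974760203808
```

```bash
python3 -m jog '[-0.008,0.005,-0.01,0,0,0,-1, -0.015,0.009,-0.02,0,0,0,-1, -0.023,0.013,-0.03,0,0,0,-1, -0.031,0.017,-0.04,0,0,0,-1, -0.031,0.017,-0.04,0,0,0,-1, -0.031,0.017,-0.04,0,0,0,-1]'
python3 - <<'E'
from h import *
im,d=grab('scene')
save(cv2.resize(im[225:305,250:370],None,fx=6,fy=6,interpolation=cv2.INTER_CUBIC),'hover.png')
s=env.get_state(); p=s['tcp_pos']-O; print('tcp',p@EX,p@EY,p[2])
E
```

```text
clock: 4.33
tcp_pos: [0.5183, -0.3188, 0.0773]
orientation: [-0.0, 0.18, 0.984, -0.0]
wrist_force: [-0.1, 2.9, 1.6]
finger_gap: 0.0116
grip_force: 26.1
tcp 0.06534685480461445 0.0018965786203448307 0.07725070021420388
```

View pics/hover.png

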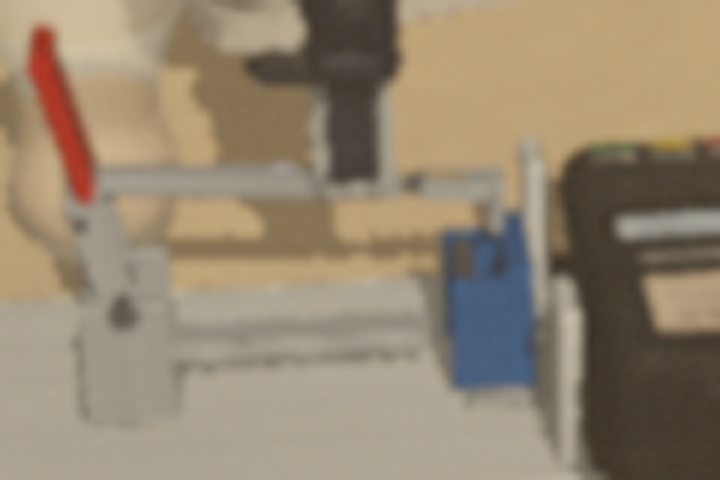

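The claw hangs at (488-503, 175-235), right over the dark slot at about (498,255) between the bar and the blue wall. I'll lower it gently.

```bash
python3 -m jog '[0.002,-0.001,-0.008,0,0,0,-1, 0.005,-0.002,-0.016,0,0,0,-1, 0.006,-0.002,-0.022,0,0,0,-1, 0.008,-0.003,-0.028,0,0,0,-1, 0.008,-0.003,-0.028,0,0,0,-1]'
```

```text
clock: 4.8
tcp_pos: [0.5202, -0.3194, 0.0713]
orientation: [-0.0, 0.18, 0.984, 0.0]
wrist_force: [-1.1, 2.5, 0.2]
finger_gap: 0.0116
grip_force: 26.2
```

```bash
python3 -m jog '[0.002,-0.001,-0.008,0,0,0,-1, 0.004,-0.001,-0.015,0,0,0,-1, 0.004,-0.001,-0.015,0,0,0,-1]'; python3 -m jog '[0.002,-0.001,-0.007,0,0,0,-1, 0.003,-0.001,-0.014,0,0,0,-1, 0.003,-0.001,-0.014,0,0,0,-1]'
```

```text
clock: 5.05
tcp_pos: [0.5212, -0.3197, 0.0684]
orientation: [-0.0, 0.18, 0.984, -0.0]
wrist_force: [-0.6, 2.7, 1.8]
finger_gap: 0.0112
grip_force: 26.3
clock: 5.3
tcp_pos: [0.5219, -0.3199, 0.0658]
orientation: [0.0, 0.18, 0.984, -0.0]
wrist_force: [-1.1, 2.1, 1.2]
finger_gap: 0.0115
grip_force: 26.4
```

```bash
python3 -m jog '[0.002,-0.001,-0.007,0,0,0,-1, 0.003,-0.001,-0.012,0,0,0,-1, 0.003,-0.001,-0.012,0,0,0,-1]'
python3 - <<'E'
from h import *
im,d=grab('scene')
save(cv2.resize(im[225:305,250:370],None,fx=6,fy=6,interpolation=cv2.INTER_CUBIC),'in.png')
E
```

```text
clock: 5.55
tcp_pos: [0.5224, -0.3201, 0.0633]
orientation: [-0.0, 0.18, 0.984, -0.0]
wrist_force: [-1.8, 1.7, 2.0]
finger_gap: 0.0116
grip_force: 26.5
```

View pics/in.png

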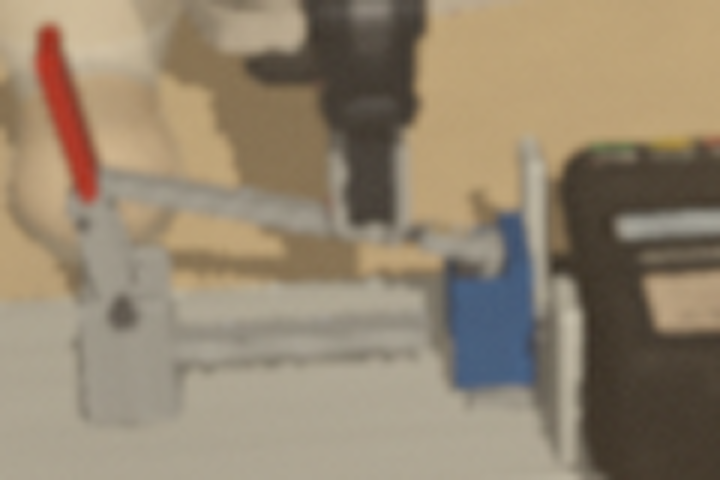

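The claw is seated in the slot: its stem lies across the bar at (470,245) and the claw is hidden at (490,265). I'll release it, rise, close and go in front of the lever.

```bash
python3 -m jog '[0,0,0,0,0,0,-0.3, 0,0,0,0,0,0,0, 0,0,0,0,0,0,0, 0,0,0.1,0,0,0,0, 0,0,0.25,0,0,0,0, 0,0,0.25,0,0,0,0, -0.1,0.038,0.25,0,0,0,-1, -0.2,0.076,0.25,0,0,0,-1, -0.26,0.098,0.25,0,0,0,-1, -0.26,0.098,0.24,0,0,0,-1, -0.26,0.098,0.23,0,0,0,-1, -0.26,0.098,0.23,0,0,0,-1]'
python3 - <<'E'
from h import *
im,d=grab('scene')
save(cv2.resize(im[205:305,210:370],None,fx=5,fy=5,interpolation=cv2.INTER_CUBIC),'atlever.png')
s=env.get_state(); p=s['tcp_pos']-O; print('tcp',p@EX,p@EY,p[2])
E
```

```text
clock: 6.6
tcp_pos: [0.4711, -0.3008, 0.1093]
orientation: [0.0, 0.18, 0.984, -0.0]
wrist_force: [-0.2, -0.9, -0.1]
finger_gap: -0.0001
grip_force: 0.0
tcp 0.015007008504982112 0.0020728716961698696 0.1093514143861444
```

View pics/atlever.png

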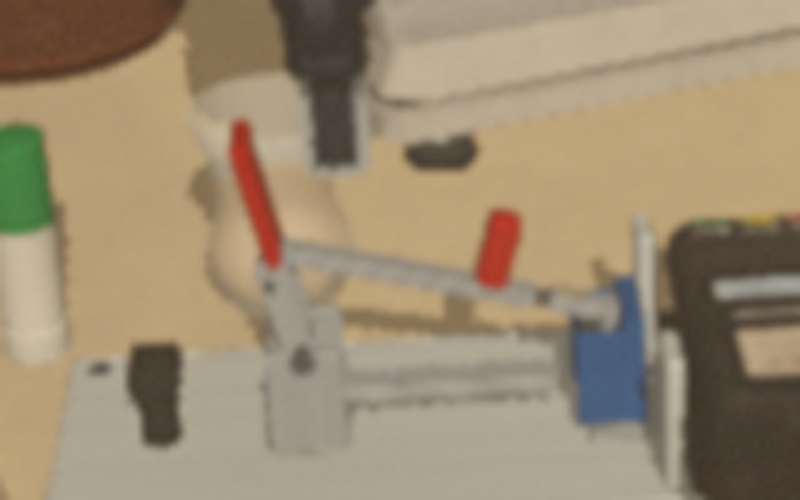

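Gripper fingers (312-365, 165) are right of the upright handle (250,165), and the hook is in the keeper. I'll push the lever over in stages.

```bash
python3 -m jog '[-0.05,0.019,0,0,0,0,-1, -0.075,0.028,-0.002,0,0,0,-1, -0.1,0.038,-0.003,0,0,0,-1, -0.12,0.045,-0.01,0,0,0,-1, -0.137,0.052,-0.018,0,0,0,-1, -0.155,0.058,-0.026,0,0,0,-1, -0.172,0.065,-0.035,0,0,0,-1, -0.188,0.071,-0.047,0,0,0,-1, -0.203,0.077,-0.059,0,0,0,-1, -0.218,0.082,-0.071,0,0,0,-1, -0.233,0.088,-0.084,0,0,0,-1, -0.233,0.088,-0.084,0,0,0,-1]'
python3 - <<'E'
from h import *
im,d=grab('scene')
save(cv2.resize(im[205:305,210:370],None,fx=5,fy=5,interpolation=cv2.INTER_CUBIC),'half.png')
s=env.get_state(); p=s['tcp_pos']-O; print('tcp',p@EX,p@EY,p[2],s['wrist_force'])
E
```

```text
clock: 7.65
tcp_pos: [0.4229, -0.2822, 0.092]
orientation: [-0.001, 0.18, 0.984, 0.0]
wrist_force: [0.2, -0.3, 0.1]
finger_gap: -0.0
grip_force: 0.0
tcp -0.03648325144734672 0.002436330734686694 0.09227680896963411 [-0.90911173 -0.52235804 -0.28034421]
```

View pics/half.png

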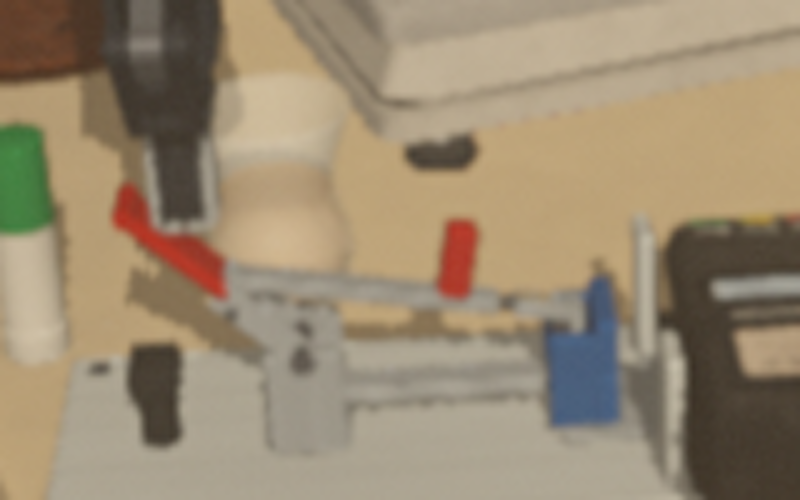

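The keeper has been drawn about 10 mm (left edge 577→550) with the claw still hooked, and the handle is at about 0.7 rad. I'll continue down.

```bash
python3 -m jog '[-0.016,0.006,-0.02,0,0,0,-1, -0.032,0.012,-0.042,0,0,0,-1, -0.048,0.018,-0.064,0,0,0,-1, -0.058,0.022,-0.084,0,0,0,-1, -0.067,0.025,-0.104,0,0,0,-1, -0.075,0.028,-0.123,0,0,0,-1, -0.08,0.03,-0.139,0,0,0,-1, -0.084,0.032,-0.155,0,0,0,-1, -0.088,0.033,-0.171,0,0,0,-1, -0.091,0.034,-0.187,0,0,0,-1, -0.091,0.034,-0.187,0,0,0,-1]'
```

```text
clock: 8.62
tcp_pos: [0.4052, -0.2755, 0.0546]
orientation: [-0.0, 0.18, 0.984, 0.0]
wrist_force: [0.1, 0.4, -0.6]
finger_gap: 0.0002
grip_force: 0.0
```

```bash
python3 -m jog '[0,0,-0.015,0,0,0,-1, 0,0,-0.028,0,0,0,-1, 0,0,-0.035,0,0,0,-1, 0,0,-0.035,0,0,0,-1]'
```

```text
clock: 8.95
tcp_pos: [0.4057, -0.2759, 0.0481]
orientation: [-0.0, 0.18, 0.984, 0.0]
wrist_force: [-0.3, 0.9, 0.1]
finger_gap: -0.0
grip_force: 0.2
```

```bash
python3 -m jog '[0,0,-0.005,0,0,0,-1, 0,0,-0.008,0,0,0,-1, 0,0,-0.008,0,0,0,-1]'; python3 -m jog '[0,0,0.1,0,0,0,-1, 0,0,0.3,0,0,0,-1, 0,0,0.5,0,0,0,-1, 0,0,0.6,0,0,0,-1, -0.2,-0.5,0.6,0,0,0,-1, -0.2,-0.8,0.6,0,0,0,-1, -0.2,-0.8,0.6,0,0,0,-1, -0.2,-0.8,0.6,0,0,0,-1, -0.2,-0.8,0.6,0,0,0,-1, -0.2,-0.8,0.6,0,0,0,-1]'
python3 - <<'E'
from h import *
for n in('scene','top'):
    im,d=grab(n);P=pts(n,d)-O;L=np.stack([P@EX,P@EY,P[...,2]],-1)*1000
    H,S,V=cv2.split(cv2.cvtColor(im,cv2.COLOR_RGB2HSV))
    m=((H<8)|(H>172))&(S>150)&(V>70)&(d>0)&(abs(L[...,1])<15)&(L[...,0]<-25)&(L[...,0]>-95)&(L[...,2]>30)
    q=L[m]; A=np.polyfit(q[:,0],q[:,2],1); print(n,len(q),A,q[:,0].min(),np.median(q[:,2]))
    b=(H>100)&(H<125)&(S>90)&(V>50)&(d>0)&(abs(L[...,1])<25)&(L[...,0]>60)&(L[...,0]<125); print('keeper x',np.percentile(L[b][:,0],[2,50,98]))
im=np.load('scene.npz')['im']
save(cv2.resize(im[205:305,210:370],None,fx=5,fy=5,interpolation=cv2.INTER_CUBIC),'end.png')
E
```

```text
clock: 9.2
tcp_pos: [0.4057, -0.276, 0.0473]
orientation: [0.0, 0.18, 0.984, -0.0]
wrist_force: [-1.8, 0.7, 6.5]
finger_gap: 0.0005
grip_force: 3.3
clock: 10.03
tcp_pos: [0.3648, -0.4379, 0.1661]
orientation: [-0.0, 0.181, 0.983, 0.0]
wrist_force: [0.6, 0.4, -0.4]
finger_gap: 0.0001
grip_force: 0.0
scene 191 [-3.87116251e-03  4.74928148e+01] -80.27247710067219 48.308321976686095
keeper x [ 81.05682277  91.42257293 100.06266661]
top 265 [1.89443299e-03 4.91394559e+01] -79.88602399581652 49.02768691513674
keeper x [ 81.03424071  97.78854614 100.78317796]
```

View pics/end.png

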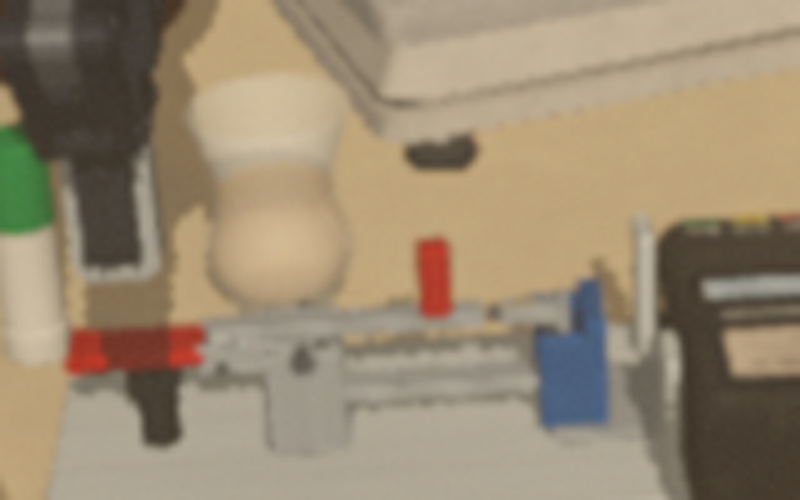

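The lever lies flat on the stop: handle at (135,350), slope about 0. The claw is on the keeper, which has been drawn about 15 mm, and the robot is clear. I'm handing in.

```bash
python3 -c "
from workcell import env
print(env.hand_in())"
```

```text
the job is handed in; nothing more can be done
None
```

The latch is hooked and shut: the lever lies flat after release and the keeper has been drawn about 15 mm, but clamp force on the terminal was not measured directly; the job was handed in at about 10 s on the clock.

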